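Lower a loaded bench jack by cracking its release valve

ROBOT

A 6-joint arm with a two-finger parallel gripper is mounted at the origin on the work surface. World frame = base frame: x ahead of the robot, y to its left, z up, the work surface at z = 0. Lengths are in m, angles in rad, forces in N, time in s.
With the tool pointing down it reaches from about 0.275 to 0.725 m from the base axis. Payload 15.9 kg.
Tool frame: the origin (TCP) lies at the very end of the fingers, on their centre line; the grasp point (between the pads) lies 19 mm behind it; z points along the fingers, x is the direction in which the jaws open and shut, and the axes are right-handed (so a half turn about z gives the same grasp; the last joint's range is limited). The gripper opens to 85 mm and grips with 20 to 120 N. Pads are 22 mm wide; open, the fingers measure 114 mm over their backs; the gripper's body (76 mm by 85 mm) begins 54 mm behind the grasp point. The pads swing forward as they close: fully open they stand 13 mm farther back than shut.
Start: joints at [1.321, 0.213, -0.034, 1.323, 0, 1.571], TCP at [0.124, 0.484, 0.231] pointing down, gripper open.
Joint ranges: [-2.98, 2.98], [-0.74, 1.72], [-1.14, 1.35], [-2.1, 2.04], [-1.57, 1.44], [-3.14, 3.14]. Speed limits (rad/s): [1.89, 1.89, 2.39, 2.57, 3.14, 3.14].

INTERFACE

Orientations are given as a unit quaternion [x, y, z, w].
In Python, from bench import sensors, camera, camera_info, job gives the robot as it stands.
- The arm moves only by the tool drive_tool, never from a script. Its argument "moves" is a list of rows, each an object with "grip": the opening, from 0 (shut) to 1 (fully open); "dp": the shift along the world's x, y, z in mm, a list of three; "twist": the turn about the world's z in rad. In form: [{"grip": grip, "dp": [tx, ty, tz], "twist": twist}, ...]. A call has 1 to 12 rows; each row shifts and turns the commanded pose from where the row before left it; what a row does not reach is not made up. A row lasts 1/10 s, in which the tool goes at most 50 mm and 8.59 degrees, less where a joint would pass 70% of its speed; a pose out of reach is approached as far as the arm can. A call with a gripper value outside its range is refused whole. The fingers move at their own pace and stop on an object; "newtons" is the grip in N (left out, the last holds). Time passes only in rows, so rows that do not move let the fingers close. It gives the time, the measured TCP pose, the force and the opening at its end, in the units of the state.
- sensors.get_obs(): the state, without advancing time (a new reading comes with each control period).
- camera(name): name is "scene" or "top" or "wrist"; returns (picture, depth): 400x640x3 uint8, blue, green, red; 400x640 float32, m along the optical axis (not along the pixel's ray), 0 where there is no reading.
- camera_info(name): a dict with "fovy" (degrees; the focal length in pixels is half the picture's height over the tangent of half this angle, whatever the lens; pixels are square), "cx", "cy" (the principal point, pixels), "position" and "attitude" of the camera in the world. Camera axes: x right, y up, looking along -z (the intrinsics and any distortion apply to the point x, -y, -z); pixel columns grow to the right and rows downward; lengths in m; the calibration is good to about 2 mm. A picture is of the moment at which its call begins: read the wrist's pose just before it. camera_info takes no time and is no camera call; for the wrist camera it gives the pose at the moment of the call.
- job.hand_in(): hands the job in, once; it reports no verdict.
The state is a dict: "time_s": time; "qpos": joint angles; "qd": joint speeds; "joint_torque": joint torques, N m; "tcp_pos": TCP position; "ee_rot": TCP orientation; "wrist_force": force on the tool from outside, world axes, zero at the start; "ft_torque": the same for the moment, N m; "finger_gap": finger opening in m.
Only numpy, scipy, OpenCV 4.12 (cv2) and the standard library are available. Lean on these libraries where they do the work, as an engineer would, in place of code of your own. Each camera call takes 0.05 s, during which the arm holds its last target.

TASK

The bench jack on the counter has been left pumped up with a belt pulley standing on its saddle. Crack its release valve open a fraction of a turn, so that the ram sinks slowly (no faster than about 4 cm a second) and carries the pulley down with it until the ram is fully home, then shut the valve again and let go of it. Do not touch the ram or the pulley, and leave everything else on the counter where it is.

Things in the scene. Friction and masses are not known exactly. Their poses are not given: they have to be found in the camera images.
- valve_handle (a point): release valve handle: a steel bar on edge, 52 mm long, 11 thick, 24 tall, on an upright spindle above the square block (46 mm wide, top 60 mm above the counter) at the jack's end away from the ram. Point: the bar's centre, on the spindle axis, 94 mm above the counter; x along the bar (towards the ram when shut), y across it, z up. Next part: the 108 mm tall pump plunger 103 mm away
- valve (a joint): release valve angle, rad: 0 shut, at a stop, bar in line with the base; grows to 1.5 as turned anticlockwise seen from above. Stiff (0.05 N m), stays where left. Shut, the ram holds; it begins to sink somewhere between 0.25 and 0.65 rad, depending on the unknown load, and each further 0.1 rad adds about 12 mm/s at once; 0.4 rad past that point it drops too fast. Turning it back stops the ram
- ram (a joint): how far the ram has moved since the start, m: 0 at the start, negative as it sinks. It moves vertically and can only sink; fully home the saddle rests on the cylinder (-0.045 to -0.075, depending on how far it was pumped up)
- saddle_top (a point): centre of the top of the saddle, a steel disc 72 mm across, 12 mm thick, on the ram (45 mm thick) above the upright cylinder (72 mm across), 180 mm from the valve's spindle along the base; 134 mm above the counter when the ram is home
- pulley_center (a point): centre, half-way up, of the loose dark V-belt pulley standing on the saddle, hub up: 84 mm across, 38 mm tall in all, 0.3 to 0.5 kg; this point is 19 mm above the saddle's top
- jack: the jack: a grey base plate 300 mm by 120 mm by 20 mm, fixed to the counter; origin under its centre on the counter, x along the base towards the ram, z up; the valve's spindle is at x = -95 mm, the ram at x = +85 mm
- socket: bystander: a steel socket, 26 mm across, 36 mm tall, beside the jack; origin under its centre
- screwdriver: bystander: a screwdriver lying beside the jack, about 200 mm long
- tape: bystander: a roll of tape lying flat beside the jack, 84 mm across, 22 mm tall; origin under its centre
- wrench: bystander: a steel wrench lying to the robot's right
- pen_pot: bystander: an open steel pot, 80 mm across, 100 mm tall, to the robot's left; origin under its centre
- ball_valve: bystander: a loose brass ball valve with a flat lever, 70 mm long, to the robot's left; not part of the job
- grease_tin: bystander: a round tin, 76 mm across, 57 mm tall, to the robot's right; origin under its centre

How it is judged:
By the outcome, as a careful person would: the job done as asked, in the order asked, and still so for the second after the job is handed in, with the robot touching nothing.
It also fails if it takes over 48 s, if anything falls off the work surface, if the arm or the gripper's body presses on something with over 40 N, if the wrist force passes 120 N, or if a joint passes its speed limit or range.

## Working session

There is one attempt and no reset: what is moved stays moved. The work goes in short steps, Python scripts to look and compute and a tool call to move; the robot and the scene stay as the last step left them, time stands still between calls to the robot, and variables do not carry over. Pictures are saved under pics/ and viewed, and the job is handed in when it is done.

Besides the shell and the picture viewer there is one more tool, called after "Request:" as name([rows], argument=value, ...), one row to a line, values as JSON. drive_tool: Moves the arm, as the interface text tells. Its arguments: {"type":"object","properties":{"moves":{"type":"array"},"newtons":{"type":"number"}},"required":["moves"]}

```bash
mkdir -p pics; ls; cat > h.py <<'E'
import numpy as np, cv2
from bench import sensors, camera, camera_info, job
E
python3 - <<'E'
from h import *
print(sensors.get_obs())
for n in ("scene","top","wrist"):
    i=camera_info(n); print(n,i)
    p,d=camera(n); cv2.imwrite(f"pics/a_{n}.png",p); np.savez(f"pics/a_{n}.npz",d=d,p=p)
E
```

```text
pics
{'time_s': 0.0, 'qpos': array([ 1.32102995e+00,  2.13352602e-01, -3.50497744e-02,  1.32347740e+00,
        1.88773754e-05,  1.57082641e+00]), 'qd': array([ 0.00335055, -0.00159613,  0.0008903 , -0.00023018, -0.00057769,
       -0.00089416]), 'joint_torque': array([ 2.23747200e-03, -6.86160851e+01,  4.87121201e+01,  1.71751395e-02,
        7.29204294e-05, -4.72909187e-05]), 'tcp_pos': array([0.12350228, 0.48417006, 0.23082163]), 'ee_rot': array([ 7.89685502e-01,  6.13511626e-01, -4.33572176e-04,  3.24913128e-04]), 'wrist_force': array([-0.4348105 , -0.13149138, -0.75051019]), 'ft_torque': array([-0.01950131,  0.02004117,  0.03381455]), 'finger_gap': 0.08525269449790718}
scene {'fovy': 42.57026184972854, 'cx': 312.6865211549848, 'cy': 198.04789643664515, 'position': array([ 1.36892937, -0.71980771,  0.91370888]), 'attitude': array([0.41833793, 0.18535024, 0.36747313, 0.80969264])}
top {'fovy': 57.95290710637923, 'cx': 314.36120608101186, 'cy': 199.68006746569287, 'position': array([ 0.4522365 , -0.00247035,  1.30759428]), 'attitude': array([ 0.03772196, -0.03062358, -0.69829806,  0.71415619])}
wrist {'fovy': 71.76754366124138, 'cx': 319.17067129320884, 'cy': 201.62146090550678, 'position': array([0.04820573, 0.50341442, 0.37379968]), 'attitude': array([-0.12196647, -0.09469168,  0.60576955,  0.78051324])}
```

View pics/a_scene.png

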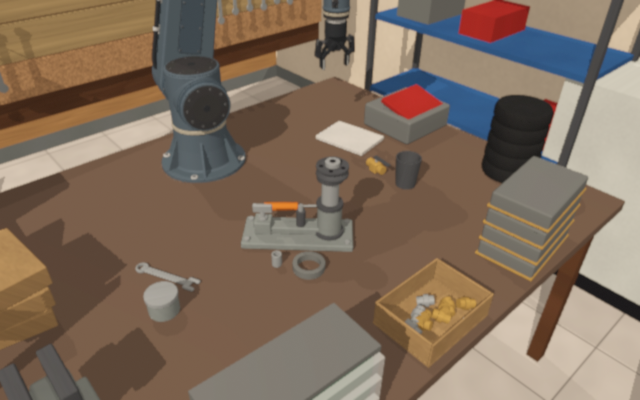

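View pics/a_top.png

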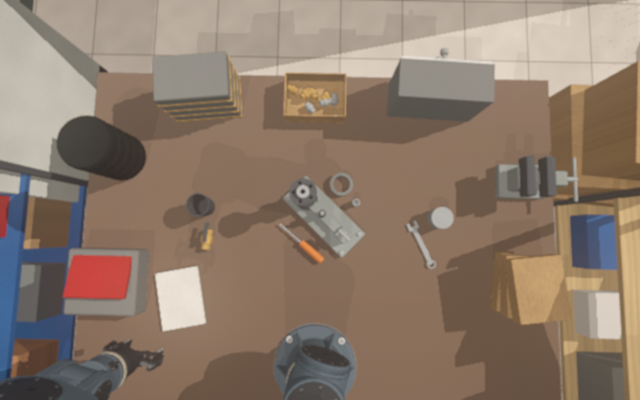

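View pics/a_wrist.png

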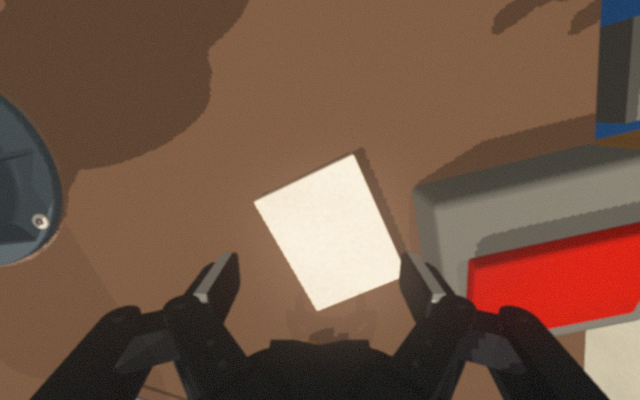

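The top view shows the jack around (322,218), with the ram and pulley at about (302,190) and the valve at about (342,235). I'll zoom in and measure.

```bash
cat >> h.py <<'E'
from scipy.spatial.transform import Rotation as R
def ray(i,u,v,H=400):
    f=H/2/np.tan(np.radians(i["fovy"])/2)
    d=np.array([(u-i["cx"])/f,-(v-i["cy"])/f,-1.0])
    return np.array(i["position"]),R.from_quat(i["attitude"]).apply(d)
def onz(i,u,v,z):
    o,d=ray(i,u,v); return o+d*(z-o[2])/d[2]
def proj(i,P,H=400):
    f=H/2/np.tan(np.radians(i["fovy"])/2)
    c=R.from_quat(i["attitude"]).inv().apply(np.array(P)-i["position"])
    return i["cx"]+f*c[...,0]/-c[...,2], i["cy"]-f*c[...,1]/-c[...,2]
def tri(i1,uv1,i2,uv2):
    o1,d1=ray(i1,*uv1);o2,d2=ray(i2,*uv2)
    s=np.linalg.lstsq(np.c_[d1,-d2],o2-o1,rcond=None)[0]
    a=o1+s[0]*d1;b=o2+s[1]*d2
    return (a+b)/2,np.linalg.norm(a-b)
def cloud(i,d):
    v,u=np.mgrid[:400,:640]; f=200/np.tan(np.radians(i["fovy"])/2)
    c=np.stack([(u-i["cx"])/f*d,-(v-i["cy"])/f*d,-d],-1)
    return R.from_quat(i["attitude"]).apply(c.reshape(-1,3)).reshape(400,640,3)+i["position"]
E
python3 - <<'E'
from h import *
for n,(x,y,w,h),s in (("top",(260,160,120,110),6),("scene",(230,140,140,150),4)):
    z=np.load(f"pics/a_{n}.npz"); i=camera_info(n)
    c=cv2.resize(z["p"][y:y+h,x:x+w],None,fx=s,fy=s,interpolation=cv2.INTER_CUBIC)
    cv2.imwrite(f"pics/b_{n}.png",c[:600])
    P=cloud(i,z["d"])
    if n=="top":
        for u,v in((302,190),(344,235),(340,240),(322,213),(450,300),(250,300)): print(n,u,v,P[v,u].round(3))
        for lo,hi in ((.012,.03),(.05,.07),(.09,.12),(.15,.26)):
            m=(P[...,2]>lo)&(P[...,2]<hi)&(z["d"]>0); m[:160]=0;m[270:]=0;m[:,:270]=0;m[:,375:]=0
            q=P[m]; print(lo,hi,len(q),q.mean(0).round(4) if len(q) else'', cv2.minAreaRect(q[:,:2].astype(np.float32)) if len(q)>3 else '')
E
```

```text
top 302 190 [0.583 0.047 0.249]
top 344 235 [ 0.453 -0.09   0.106]
top 340 240 [ 0.436 -0.08   0.056]
top 322 213 [ 0.525 -0.016  0.105]
top 450 300 [ 0.234 -0.475 -0.001]
top 250 300 [0.217 0.232 0.001]
0.012 0.03 2104 [ 0.5025 -0.0356  0.0207] ((0.5322465300559998, -0.031709328293800354), (0.2978341281414032, 0.30030879378318787), 45.370269775390625)
0.05 0.07 136 [ 0.4632 -0.081   0.0605] ((0.5032073855400085, -0.03718462586402893), (0.1847935914993286, 0.04531343653798103), 48.540340423583984)
0.09 0.12 84 [ 0.488  -0.0544  0.1038] ((0.5013108253479004, -0.04562675952911377), (0.17573896050453186, 0.02757003903388977), 50.96375274658203)
0.15 0.26 627 [0.5794 0.0446 0.2356] ((0.5801323652267456, 0.0457092709839344), (0.08199555426836014, 0.08118212968111038), 1.4406023025512695)
```

View pics/b_top.png

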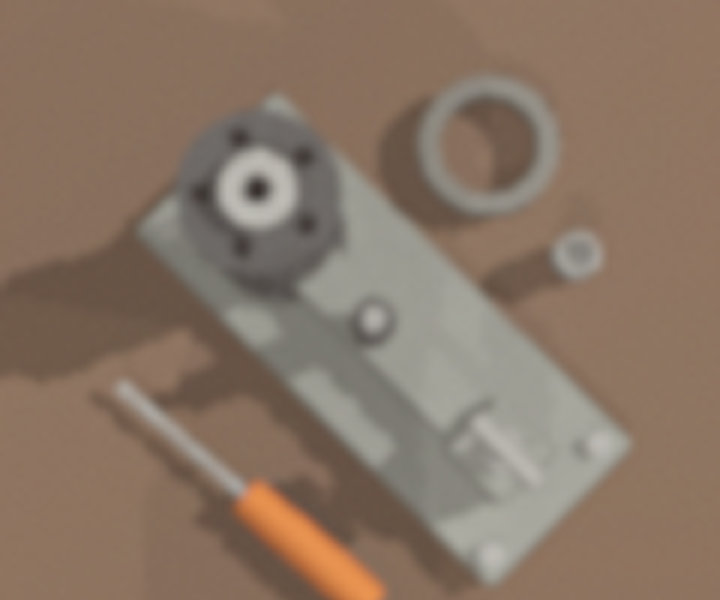

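View pics/b_scene.png

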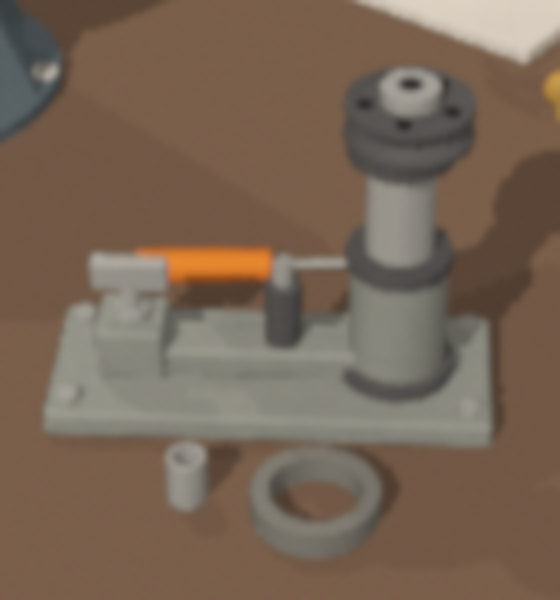

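```bash
python3 - <<'E'
from h import *
T=camera_info("top");S=camera_info("scene")
z=np.load("pics/a_top.npz");P=cloud(T,z["d"])
# base plate: colour/height largest comp
m=((P[...,2]>.012)&(P[...,2]<.3)&(z["d"]>0)).astype(np.uint8); m[:160]=0;m[270:]=0;m[:,:270]=0;m[:,375:]=0
n,l,st,c=cv2.connectedComponentsWithStats(m); k=1+st[1:,4].argmax()
q=P[(l==k)&(P[...,2]<.03)][:,:2].astype(np.float32); r=cv2.minAreaRect(q); print("base",r)
# base corners by picture pixels at z=.02
C=[onz(T,260+a/6-.42,160+b/6-.42,.02)[:2] for a,b in((137,228),(276,92),(632,443),(492,585))]
C=np.array(C);print(C.round(4), [np.linalg.norm(C[a]-C[(a+1)%4]).round(4) for a in range(4)])
cen=C.mean(0); ax=(C[0]+C[1]-C[2]-C[3]);yaw=np.arctan2(ax[1],ax[0]);ax/=np.linalg.norm(ax);print("cen",cen,"yaw",yaw,"valve",cen-.095*ax,"ram",cen+.085*ax)
# bar
a=onz(T,260+470/6-.42,160+417/6-.42,.106);b=onz(T,260+542/6-.42,160+484/6-.42,.106)
print("bar top ends",a,b,np.linalg.norm(a-b),np.arctan2(*(a-b)[1::-1]),(a+b)/2)
q=P[(l==k)&(P[...,2]>.098)&(P[...,2]<.115)];q=q[q[:,0]<.49];print("bar depth",len(q),q.mean(0),cv2.minAreaRect(q[:,:2].astype(np.float32)))
print(tri(T,(260+506/6-.42,160+450/6-.42),S,(230+129/4-.4,140+260/4-.4)))
print("pulley hub",tri(T,(260+257/6-.42,160+188/6-.42),S,(230+410/4-.4,140+86/4-.4)))
E
```

```text
base ((0.5215452313423157, -0.020805925130844116), (0.2989475727081299, 0.1200416088104248), 46.390647888183594)
[[ 0.582   0.1266]
 [ 0.666   0.0456]
 [ 0.4608 -0.17  ]
 [ 0.3758 -0.0887]] [np.float64(0.1167), np.float64(0.2977), np.float64(0.1176), np.float64(0.2981)]
cen [ 0.52116619 -0.02161379] yaw 0.8086638865816993 valve [ 0.45557196 -0.09033349] ram [0.57985576 0.03987226]
bar top ends [ 0.47248133 -0.06935013  0.106     ] [ 0.43661094 -0.10957489  0.106     ] 0.05389541880937058 0.8425584604469056 [ 0.45454614 -0.08946251  0.106     ]
bar depth 44 [ 0.4550676  -0.08974131  0.10632827] ((0.4550653100013733, -0.08979541063308716), (0.04894888773560524, 0.007375714369118214), 46.14289474487305)
(array([ 0.45546753, -0.0887668 ,  0.10366382]), np.float64(0.002231770253745654))
pulley hub (array([0.58084968, 0.0456639 , 0.24356203]), np.float64(0.0005351927373829844))
```

Two views and the depth agree: spindle at about (0.455, -0.0895), bar top z 0.106, bar yaw about 0.808. The base measures 0.299 x 0.120, as stated. I'll move above the valve with the jaws across the bar and the camera on the side away from the ram.

Request:
drive_tool([
  {"grip": 1, "dp": [15, -26, 0], "twist": 0.048},
  {"grip": 1, "dp": [15, -26, 0], "twist": 0.048},
  {"grip": 1, "dp": [15, -26, 0], "twist": 0.048},
  {"grip": 1, "dp": [15, -26, 0], "twist": 0.048},
  {"grip": 1, "dp": [15, -26, 0], "twist": 0.048},
  {"grip": 1, "dp": [15, -26, 0], "twist": 0.048},
  {"grip": 1, "dp": [15, -26, 0], "twist": 0.048},
  {"grip": 1, "dp": [15, -26, 0], "twist": 0.048},
  {"grip": 1, "dp": [15, -26, 0], "twist": 0.048},
  {"grip": 1, "dp": [15, -26, 0], "twist": 0.048},
  {"grip": 1, "dp": [15, -26, 0], "twist": 0.048},
], newtons=30)

```text
time_s: 1.25
tcp_pos: [0.2889, 0.1973, 0.2313]
ee_rot: [0.601, 0.799, -0.0, 0.0]
wrist_force: [-0.3, 0.7, -0.2]
finger_gap: 0.0855
```

```bash
python3 - <<'E'
from h import *
o=sensors.get_obs();print(o["qpos"].round(3),o["tcp_pos"],R.from_quat(o["ee_rot"]).as_matrix().round(3))
E
```

```text
[ 0.599 -0.096 -0.366  1.301 -0.     0.319] [0.28889727 0.197303   0.23126148] [[-0.277  0.961 -0.   ]
 [ 0.961  0.277 -0.   ]
 [-0.    -0.    -1.   ]]
```

Request:
drive_tool([
  {"grip": 1, "dp": [15, -26, 0], "twist": 0.048},
  {"grip": 1, "dp": [15, -26, 0], "twist": 0.048},
  {"grip": 1, "dp": [15, -26, 0], "twist": 0.048},
  {"grip": 1, "dp": [15, -26, 0], "twist": 0.048},
  {"grip": 1, "dp": [15, -26, 0], "twist": 0.048},
  {"grip": 1, "dp": [15, -26, 0], "twist": 0.048},
  {"grip": 1, "dp": [15, -26, 0], "twist": 0.048},
  {"grip": 1, "dp": [15, -26, 0], "twist": 0.048},
  {"grip": 1, "dp": [15, -26, 0], "twist": 0.048},
  {"grip": 1, "dp": [15, -26, 0], "twist": 0.048},
  {"grip": 1, "dp": [16, -26, 0], "twist": 0.048},
  {"grip": 1, "dp": [0, 0, 0], "twist": 0},
])

```text
time_s: 2.45
tcp_pos: [0.4557, -0.0899, 0.2307]
ee_rot: [0.373, 0.928, -0.0, -0.0]
wrist_force: [-1.0, 1.0, -1.2]
finger_gap: 0.0854
```

```bash
python3 - <<'E'
from h import *
o=sensors.get_obs();print(o["qpos"].round(3),o["tcp_pos"],R.from_quat(o["ee_rot"]).as_matrix().round(3))
i=camera_info("wrist");print(i)
p,d=camera("wrist");cv2.imwrite("pics/c.png",p);np.savez("pics/c.npz",p=p,d=d,pos=i["position"],att=i["attitude"])
P=cloud(i,d)
m=(d>0)&(P[...,2]>.099)&(P[...,2]<.114)&(np.hypot(P[...,0]-.455,P[...,1]+.09)<.045)
q=P[m];print(len(q),q.mean(0),cv2.minAreaRect(q[:,:2].astype(np.float32)))
print(proj(i,np.array([[.4553,-.0897,.106]])))
E
```

```text
[-0.194  0.14  -0.124  1.307 -0.    -1.   ] [ 0.45565172 -0.08990239  0.23068184] [[-0.721  0.693 -0.001]
 [ 0.693  0.721 -0.   ]
 [ 0.    -0.001 -1.   ]]
{'fovy': 71.76754366124138, 'cx': 319.17067129320884, 'cy': 201.62146090550678, 'position': array([ 0.40195309, -0.14640165,  0.37366085]), 'attitude': array([-0.05751402, -0.14338028,  0.9163356 ,  0.36940939])}
536 [ 0.45434864 -0.08912864  0.10571031] ((0.4548797309398651, -0.08840642869472504), (0.0510265976190567, 0.01040353998541832), 45.975982666015625)
(array([319.91185137]), array([194.10589392]))
```

View pics/c.png

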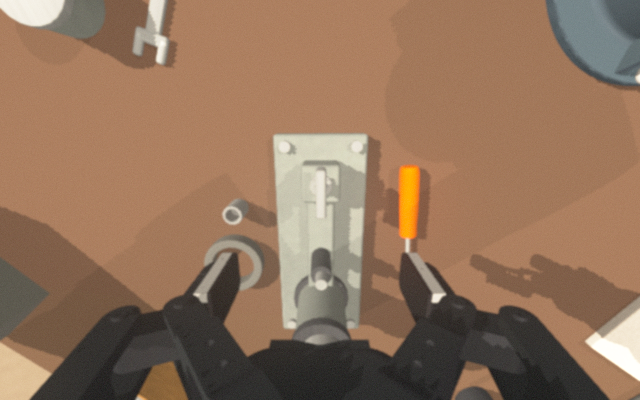

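The wrist view shows the bar at (321,193), in line with the image vertical and centred between the jaws. The measured centre is (0.4548, -0.0887) with its top at 0.106, which agrees with the earlier views. I'll descend and then close the jaws.

Request:
drive_tool([
  {"grip": 1, "dp": [-0.5, 0.8, -19], "twist": 0},
  {"grip": 1, "dp": [0, 0, -19], "twist": 0},
  {"grip": 1, "dp": [0, 0, -19], "twist": 0},
  {"grip": 1, "dp": [0, 0, -19], "twist": 0},
  {"grip": 1, "dp": [0, 0, -19], "twist": 0},
  {"grip": 1, "dp": [0, 0, -19], "twist": 0},
  {"grip": 1, "dp": [0, 0, -19], "twist": 0},
  {"grip": 1, "dp": [0, 0, -19], "twist": 0},
  {"grip": 0.5, "dp": [0, 0, 0], "twist": 0},
  {"grip": 0.3, "dp": [0, 0, 0], "twist": 0},
  {"grip": 0.3, "dp": [0, 0, 0], "twist": 0},
])

```text
time_s: 3.6
tcp_pos: [0.4546, -0.0866, 0.0804]
ee_rot: [0.373, 0.928, 0.0, 0.001]
wrist_force: [0.0, -0.3, 0.0]
finger_gap: 0.0442
```

```bash
cat >chk.py <<'E'
from h import *
import sys
# height of hub top from scene+top depth, and views
o=sensors.get_obs();M=R.from_quat(o["ee_rot"]).as_matrix();print(o["time_s"],o["tcp_pos"].round(4),"yaw",np.arctan2(M[1,0],M[0,0]).round(4),"F",o["wrist_force"].round(2),o["ft_torque"].round(3),o["finger_gap"])
i=camera_info("scene");p,d=camera("scene");cv2.imwrite(sys.argv[1],cv2.resize(p[130:290,220:380],None,fx=3.5,fy=3.5,interpolation=cv2.INTER_CUBIC))
P=cloud(i,d);m=(d>0)&(np.hypot(P[...,0]-.580,P[...,1]-.042)<.05)&(P[...,2]>.13)
q=P[m];print(len(q),"pulley top z",np.percentile(q[:,2],[90,98]).round(4), "xy of top",q[q[:,2]>np.percentile(q[:,2],90)][:,:2].mean(0).round(4))
E
python3 chk.py pics/d.png
```

```text
3.6 [ 0.4546 -0.0866  0.0804] yaw 2.3772 F [ 0.01 -0.28  0.04] [ 0.023 -0.039 -0.023] 0.0441988929343864
1117 pulley top z [0.2397 0.245 ] xy of top [0.5836 0.0431]
```

View pics/d.png

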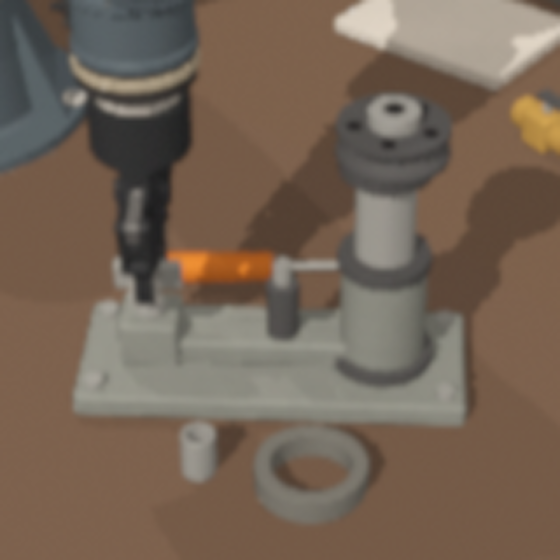

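The jaws straddle the bar about 2 mm off centre. I'll correct that and close.

Request:
drive_tool([
  {"grip": 0.3, "dp": [0.5, -2.4, -2], "twist": 0},
  {"grip": 0.2, "dp": [0, 0, 0], "twist": 0},
  {"grip": 0.1, "dp": [0, 0, 0], "twist": 0},
  {"grip": 0, "dp": [0, 0, 0], "twist": 0},
  {"grip": 0, "dp": [0, 0, 0], "twist": 0},
  {"grip": 0, "dp": [0, 0, 0], "twist": 0},
], newtons=30)

```text
time_s: 4.25
tcp_pos: [0.4545, -0.0891, 0.0775]
ee_rot: [0.373, 0.928, 0.0, -0.0]
wrist_force: [-1.9, 1.5, 6.3]
finger_gap: 0.0116
```

```bash
python3 chk.py pics/e.png
```

```text
4.25 [ 0.4545 -0.0891  0.0775] yaw 2.3769 F [-1.85  1.52  6.32] [0.308 0.562 0.026] 0.011565317357613581
1112 pulley top z [0.2391 0.2445] xy of top [0.5834 0.0433]
```

Gripped at a gap of 11.6 mm with small forces. Turning in small steps from here.

Request:
drive_tool([
  {"grip": 0, "dp": [0, 0, 0], "twist": 0.05},
  {"grip": 0, "dp": [0, 0, 0], "twist": 0.05},
  {"grip": 0, "dp": [0, 0, 0], "twist": 0.05},
  {"grip": 0, "dp": [0, 0, 0], "twist": 0.05},
  {"grip": 0, "dp": [0, 0, 0], "twist": 0.05},
  {"grip": 0, "dp": [0, 0, 0], "twist": 0.05},
  {"grip": 0, "dp": [0, 0, 0], "twist": 0},
  {"grip": 0, "dp": [0, 0, 0], "twist": 0},
])

```text
time_s: 5.1
tcp_pos: [0.4548, -0.0892, 0.0775]
ee_rot: [0.231, 0.973, -0.0, 0.0]
wrist_force: [-0.0, -0.2, 5.6]
finger_gap: 0.0117
```

```bash
python3 chk.py pics/f.png
```

```text
5.1 [ 0.4548 -0.0892  0.0775] yaw 2.6754 F [-0.04 -0.16  5.58] [-0.11   0.215 -0.057] 0.011724611764865469
1118 pulley top z [0.2403 0.2444] xy of top [0.5833 0.043 ]
```

View pics/f.png

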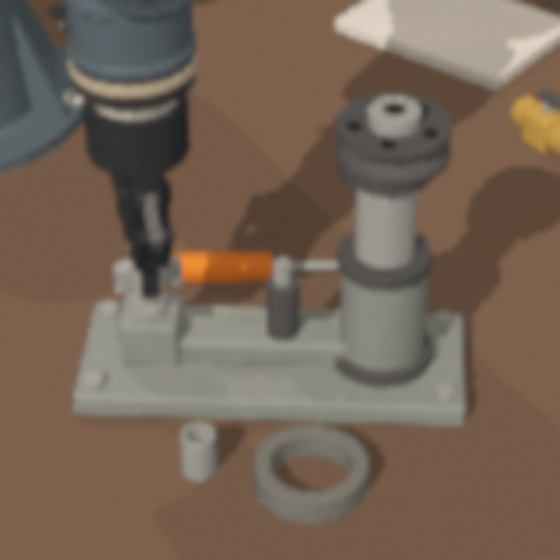

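The bar has followed to about 0.30 rad. The pulley hub is still at (395,115), so the ram hasn't sunk yet. Carrying on.

Request:
drive_tool([
  {"grip": 0, "dp": [0, 0, 0], "twist": 0.05},
  {"grip": 0, "dp": [0, 0, 0], "twist": 0.05},
  {"grip": 0, "dp": [0, 0, 0], "twist": 0},
  {"grip": 0, "dp": [0, 0, 0], "twist": 0},
  {"grip": 0, "dp": [0, 0, 0], "twist": 0},
])

```text
time_s: 5.65
tcp_pos: [0.4549, -0.0893, 0.0775]
ee_rot: [0.183, 0.983, -0.0, 0.0]
wrist_force: [-0.5, -1.5, 5.0]
finger_gap: 0.0117
```

```bash
python3 chk.py pics/g.png
```

```text
5.65 [ 0.4549 -0.0893  0.0775] yaw 2.7745 F [-0.49 -1.46  5.04] [-0.195  0.089 -0.053] 0.011741729320585233
1119 pulley top z [0.2389 0.2443] xy of top [0.5835 0.0433]
```

Request:
drive_tool([
  {"grip": 0, "dp": [0, 0, 0], "twist": 0.05},
  {"grip": 0, "dp": [0, 0, 0], "twist": 0.05},
  {"grip": 0, "dp": [0, 0, 0], "twist": 0},
  {"grip": 0, "dp": [0, 0, 0], "twist": 0},
  {"grip": 0, "dp": [0, 0, 0], "twist": 0},
])

```text
time_s: 6.2
tcp_pos: [0.455, -0.0893, 0.0775]
ee_rot: [0.134, 0.991, -0.0, 0.0]
wrist_force: [1.8, -1.7, 6.2]
finger_gap: 0.0116
```

```bash
python3 chk.py pics/g2.png
```

```text
6.2 [ 0.455  -0.0893  0.0775] yaw 2.8736 F [ 1.77 -1.72  6.16] [-0.284 -0.098 -0.019] 0.01156565710065388
1112 pulley top z [0.2391 0.2438] xy of top [0.5836 0.043 ]
```

Request:
drive_tool([
  {"grip": 0, "dp": [0, 0, 0], "twist": 0.05},
  {"grip": 0, "dp": [0, 0, 0], "twist": 0.05},
  {"grip": 0, "dp": [0, 0, 0], "twist": 0},
  {"grip": 0, "dp": [0, 0, 0], "twist": 0},
  {"grip": 0, "dp": [0, 0, 0], "twist": 0},
])

```text
time_s: 6.75
tcp_pos: [0.4551, -0.0893, 0.0775]
ee_rot: [0.084, 0.996, -0.0, 0.0]
wrist_force: [0.9, -2.6, 4.5]
finger_gap: 0.0116
```

```bash
python3 chk.py pics/g3.png
```

```text
6.75 [ 0.4551 -0.0893  0.0775] yaw 2.9734 F [ 0.91 -2.61  4.54] [-0.479 -0.457 -0.064] 0.011571723825115768
1096 pulley top z [0.2365 0.2414] xy of top [0.5831 0.0432]
```

The ram is sinking, about 2.5 mm over the last steps, so the threshold is near 0.5 rad. I'll open another 0.1 rad and watch.

Request:
drive_tool([
  {"grip": 0, "dp": [0, 0, 0], "twist": 0.05},
  {"grip": 0, "dp": [0, 0, 0], "twist": 0.05},
  {"grip": 0, "dp": [0, 0, 0], "twist": 0},
  {"grip": 0, "dp": [0, 0, 0], "twist": 0},
  {"grip": 0, "dp": [0, 0, 0], "twist": 0},
])

```text
time_s: 7.3
tcp_pos: [0.4551, -0.0893, 0.0776]
ee_rot: [0.034, 0.999, -0.0, 0.001]
wrist_force: [5.7, -2.9, 6.1]
finger_gap: 0.0114
```

```bash
python3 chk.py pics/g4.png
```

```text
7.3 [ 0.4551 -0.0893  0.0776] yaw 3.0742 F [ 5.67 -2.87  6.08] [-0.698 -0.914 -0.081] 0.011356282063700804
1040 pulley top z [0.2284 0.2326] xy of top [0.5825 0.0438]
```

Request:
drive_tool([
  {"grip": 0, "dp": [0, 0, 0], "twist": 0},
  {"grip": 0, "dp": [0, 0, 0], "twist": 0},
  {"grip": 0, "dp": [0, 0, 0], "twist": 0},
  {"grip": 0, "dp": [0, 0, 0], "twist": 0},
  {"grip": 0, "dp": [0, 0, 0], "twist": 0},
])

```text
time_s: 7.85
tcp_pos: [0.4551, -0.0893, 0.0775]
ee_rot: [0.034, 0.999, -0.0, 0.0]
wrist_force: [4.3, -3.2, 5.6]
finger_gap: 0.0119
```

```bash
python3 chk.py pics/g5.png
```

```text
7.85 [ 0.4551 -0.0893  0.0775] yaw 3.0742 F [ 4.31 -3.19  5.64] [-0.592 -0.921 -0.066] 0.011853451817889559
968 pulley top z [0.2177 0.2213] xy of top [0.5832 0.0439]
```

View pics/g5.png

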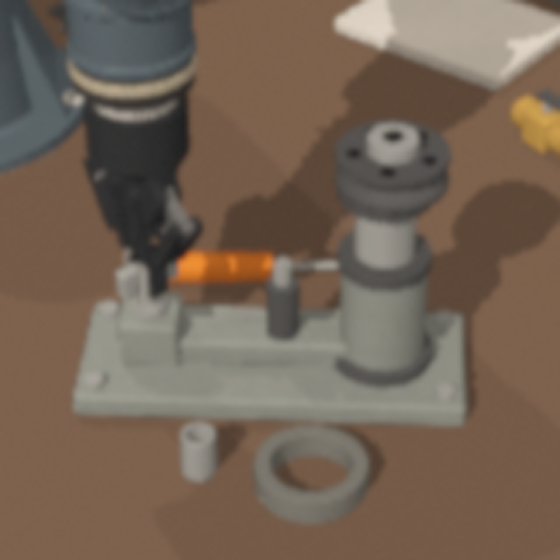

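The ram is sinking steadily at about 20 mm/s and the hub has dropped to (392,142) in the crop. Holding here.

Request:
drive_tool([
  {"grip": 0, "dp": [0, 0, 0], "twist": 0},
  {"grip": 0, "dp": [0, 0, 0], "twist": 0},
  {"grip": 0, "dp": [0, 0, 0], "twist": 0},
  {"grip": 0, "dp": [0, 0, 0], "twist": 0},
  {"grip": 0, "dp": [0, 0, 0], "twist": 0},
  {"grip": 0, "dp": [0, 0, 0], "twist": 0},
  {"grip": 0, "dp": [0, 0, 0], "twist": 0},
  {"grip": 0, "dp": [0, 0, 0], "twist": 0},
  {"grip": 0, "dp": [0, 0, 0], "twist": 0},
  {"grip": 0, "dp": [0, 0, 0], "twist": 0},
  {"grip": 0, "dp": [0, 0, 0], "twist": 0},
  {"grip": 0, "dp": [0, 0, 0], "twist": 0},
])

```text
time_s: 9.1
tcp_pos: [0.4551, -0.0893, 0.0775]
ee_rot: [0.034, 0.999, -0.0, 0.0]
wrist_force: [4.3, -3.1, 4.6]
finger_gap: 0.0117
```

Request:
drive_tool([
  {"grip": 0, "dp": [0, 0, 0], "twist": 0},
  {"grip": 0, "dp": [0, 0, 0], "twist": 0},
  {"grip": 0, "dp": [0, 0, 0], "twist": 0},
  {"grip": 0, "dp": [0, 0, 0], "twist": 0},
  {"grip": 0, "dp": [0, 0, 0], "twist": 0},
  {"grip": 0, "dp": [0, 0, 0], "twist": 0},
  {"grip": 0, "dp": [0, 0, 0], "twist": 0},
  {"grip": 0, "dp": [0, 0, 0], "twist": 0},
  {"grip": 0, "dp": [0, 0, 0], "twist": 0},
  {"grip": 0, "dp": [0, 0, 0], "twist": 0},
  {"grip": 0, "dp": [0, 0, 0], "twist": 0},
  {"grip": 0, "dp": [0, 0, 0], "twist": 0},
])

```text
time_s: 10.3
tcp_pos: [0.4551, -0.0893, 0.0775]
ee_rot: [0.034, 0.999, -0.0, 0.001]
wrist_force: [3.8, -3.4, 6.0]
finger_gap: 0.0116
```

```bash
python3 chk.py pics/g6.png
```

```text
10.3 [ 0.4551 -0.0893  0.0775] yaw 3.0742 F [ 3.85 -3.44  6.02] [-0.614 -0.903 -0.028] 0.011627768172199994
722 pulley top z [0.1694 0.1721] xy of top [0.582  0.0433]
```

Request:
drive_tool([
  {"grip": 0, "dp": [0, 0, 0], "twist": 0},
  {"grip": 0, "dp": [0, 0, 0], "twist": 0},
  {"grip": 0, "dp": [0, 0, 0], "twist": 0},
  {"grip": 0, "dp": [0, 0, 0], "twist": 0},
  {"grip": 0, "dp": [0, 0, 0], "twist": 0},
  {"grip": 0, "dp": [0, 0, 0], "twist": 0},
  {"grip": 0, "dp": [0, 0, 0], "twist": 0},
])

```text
time_s: 11.05
tcp_pos: [0.4551, -0.0893, 0.0775]
ee_rot: [0.034, 0.999, -0.0, 0.001]
wrist_force: [4.1, -3.5, 5.6]
finger_gap: 0.0116
```

```bash
python3 chk.py pics/g7.png
```

```text
11.05 [ 0.4551 -0.0893  0.0775] yaw 3.0742 F [ 4.07 -3.49  5.58] [-0.646 -0.898 -0.067] 0.01158782709590242
720 pulley top z [0.1692 0.1718] xy of top [0.5823 0.0453]
```

View pics/g7.png

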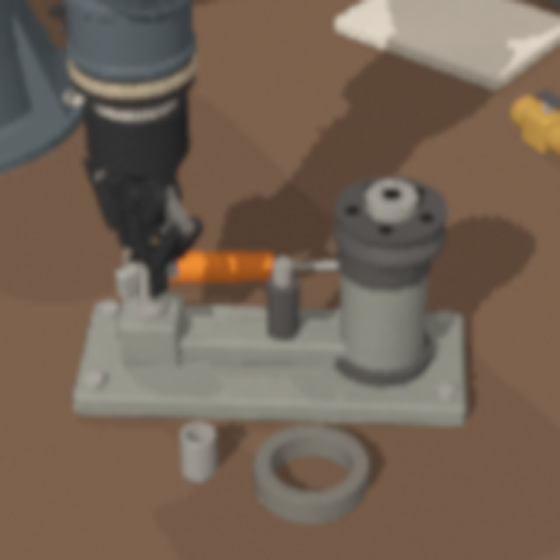

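The pulley top is steady at 0.172 (134 + 38 mm) and the saddle rests on the cylinder, so the ram is home. Shutting the valve.

Request:
drive_tool([
  {"grip": 0, "dp": [0, 0, 0], "twist": -0.07},
  {"grip": 0, "dp": [0, 0, 0], "twist": -0.07},
  {"grip": 0, "dp": [0, 0, 0], "twist": -0.07},
  {"grip": 0, "dp": [0, 0, 0], "twist": -0.07},
  {"grip": 0, "dp": [0, 0, 0], "twist": -0.07},
  {"grip": 0, "dp": [0, 0, 0], "twist": -0.07},
  {"grip": 0, "dp": [0, 0, 0], "twist": -0.07},
  {"grip": 0, "dp": [0, 0, 0], "twist": -0.07},
  {"grip": 0, "dp": [0, 0, 0], "twist": -0.07},
  {"grip": 0, "dp": [0, 0, 0], "twist": -0.07},
  {"grip": 0, "dp": [0, 0, 0], "twist": 0},
  {"grip": 0, "dp": [0, 0, 0], "twist": 0},
])

```text
time_s: 12.3
tcp_pos: [0.4544, -0.089, 0.0775]
ee_rot: [0.374, 0.927, 0.0, -0.0]
wrist_force: [-0.7, -0.4, 9.8]
finger_gap: 0.0117
```

```bash
python3 chk.py pics/h.png
```

```text
12.3 [ 0.4544 -0.089   0.0775] yaw 2.3743 F [-0.73 -0.38  9.78] [-0.197  0.034  0.043] 0.011669707577348651
718 pulley top z [0.1692 0.1716] xy of top [0.5824 0.0439]
```

Request:
drive_tool([
  {"grip": 0, "dp": [0, 0, 0], "twist": -0.02},
  {"grip": 0, "dp": [0, 0, 0], "twist": -0.02},
  {"grip": 0, "dp": [0, 0, 0], "twist": 0},
  {"grip": 0, "dp": [0, 0, 0], "twist": 0},
])

```text
time_s: 12.75
tcp_pos: [0.4544, -0.089, 0.0775]
ee_rot: [0.393, 0.92, 0.0, -0.0]
wrist_force: [0.2, -0.2, 9.8]
finger_gap: 0.0116
```

```bash
python3 chk.py pics/h2.png
```

```text
12.75 [ 0.4544 -0.089   0.0775] yaw 2.3344 F [ 0.22 -0.19  9.78] [-0.154  0.095  0.12 ] 0.011649963702167603
719 pulley top z [0.169  0.1715] xy of top [0.5823 0.0456]
```

The moment rose from 0.04 to 0.12 N m, so the valve is against its stop. I'll release and lift.

Request:
drive_tool([
  {"grip": 0.2, "dp": [0, 0, 0], "twist": 0},
  {"grip": 0.5, "dp": [0, 0, 0], "twist": 0},
  {"grip": 0.7, "dp": [0, 0, 0], "twist": 0},
  {"grip": 0.7, "dp": [0, 0, 0], "twist": 0},
  {"grip": 0.7, "dp": [0, 0, 0], "twist": 0},
  {"grip": 0.7, "dp": [0, 0, 10], "twist": 0},
  {"grip": 0.7, "dp": [0, 0, 20], "twist": 0},
  {"grip": 0.7, "dp": [0, 0, 30], "twist": 0},
  {"grip": 0.7, "dp": [0, 0, 30], "twist": 0},
  {"grip": 0.7, "dp": [0, 0, 30], "twist": 0},
  {"grip": 0.7, "dp": [0, 0, 30], "twist": 0},
  {"grip": 0.7, "dp": [0, 0, 0], "twist": 0},
])

```text
time_s: 14.0
tcp_pos: [0.4562, -0.0894, 0.2316]
ee_rot: [0.392, 0.92, 0.001, 0.003]
wrist_force: [-0.8, 0.0, -0.4]
finger_gap: 0.0599
```

```bash
python3 chk.py pics/i.png; python3 - <<'E'
from h import *
i=camera_info("wrist");p,d=camera("wrist");cv2.imwrite("pics/iw.png",p)
P=cloud(i,d);m=(d>0)&(P[...,2]>.099)&(P[...,2]<.114)&(np.hypot(P[...,0]-.455,P[...,1]+.09)<.045)
q=P[m];print(len(q),q.mean(0),cv2.minAreaRect(q[:,:2].astype(np.float32)))
E
```

```text
14.0 [ 0.4562 -0.0894  0.2316] yaw 2.3369 F [-0.78  0.01 -0.41] [-0.01  -0.059  0.007] 0.0599425917802844
720 pulley top z [0.1692 0.172 ] xy of top [0.5839 0.0443]
534 [ 0.45426958 -0.08922861  0.1057735 ] ((0.4551224410533905, -0.08834151178598404), (0.0512399822473526, 0.010972218587994576), 46.835235595703125)
```

View pics/iw.png

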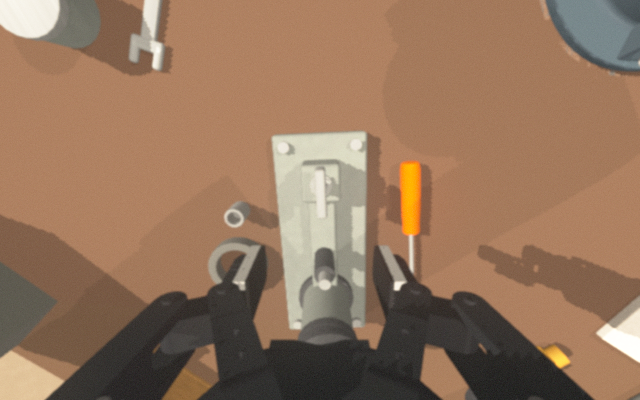

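View pics/i.png

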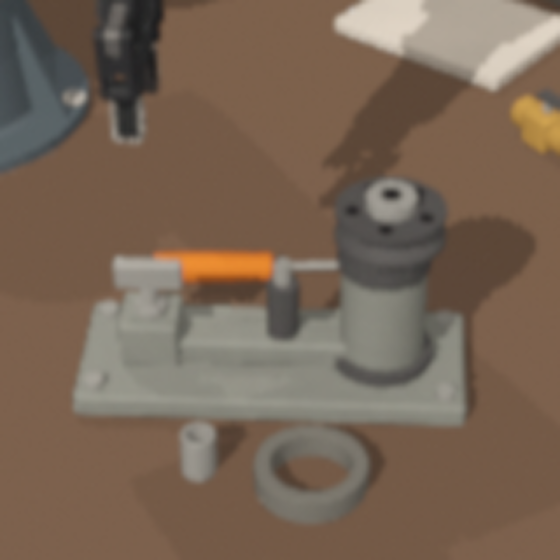

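The bar at (320,192) lies in line with the base: 46.8° now, 46.0° at the start, and the base is at 46.4°. The pulley is down on the cylinder, nothing else has moved and the gripper is clear. Handing in.

```bash
python3 -c "
from h import *
print(job.hand_in())"
```

```text
the job is handed in; nothing more can be done
None
```

The ram is fully home with the pulley still on its saddle. The valve is shut, the gripper has let go, and the job is handed in at about 14 s.

- **Lowering:** I gripped the valve bar and turned it in small steps. The ram began to sink between about 0.5 and 0.6 rad. I held the valve at 0.7 rad, where the ram sank at about 20 mm/s.
- **Ram home:** The pulley top stopped at about 0.172 m, which matches the 134 mm home height plus the 38 mm pulley. It stayed there in every later reading.
- **Valve shut:** Pushing slightly past shut raised the moment from 0.04 to 0.12 N m, so the bar was against its stop. After release the wrist camera put the bar at 46.8°, against 46.0° at the start and 46.4° for the base. Those agree within measuring error.
- **Forces and bystanders:** Wrist force read at most about 10 N whenever I checked. The last pictures show the socket, tape and screwdriver where they were; I did not re-measure the bystanders, and not all of them were in view.

No final check failed. The only mismatch was a 2 mm jaw offset before gripping, which I corrected.

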